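# Key and gear onto a cake-turntable drive

## Task

Put the cake-turntable drive back together: lower the loose key upright into the slot of the drive's shaft until its foot is fully home in the collar's pocket, then slide the gear down the shaft, boss up and keyway over the key, until it is flush on the collar, and bed it there with a firm press of about 15 N held for half a second. The angle at which the shaft was left is not known exactly, so feel for the slot gently: never push the key or the gear with more than 40 N, and do not let the gear drop onto the drive. Leave the mould, the ring and the bowl where they stand, and finish with your hand clear.

Things in the scene. Friction and masses are not known exactly. Their poses are not given: they have to be found in the camera images.
- unit: Drive unit, fixed: white housing 150 x 150 x 60 mm high, an upright steel shaft in the middle of its top. Origin: centre of its underside, on the shaft's axis; z up. The shaft is locked (does not turn in this job) but was left turned up to 0.7 rad either way about its axis, by an angle that is not measured: its slot opens towards the unit's +x only to within that.
- collar (a point): Point on the shaft's axis at the collar's top face, 80 mm above the bench; axes as unit. The collar (52 mm across) rises from the housing to here; the gear rests on it. Above it the shaft, 28 mm diameter, goes up another 36 mm. Shaft and collar, with this point, give downwards together on a stiff spring: nothing below 3 N, then about 1 mm per 8 N, at most 5 mm.
- shaft_top (a point): Centre of the shaft's top end, 116 mm above the bench; the last 3 mm are narrowed to 25 mm diameter. The slot is a straight upright groove 10 mm wide, open at the top and at the shaft's side, its floor 5.6 mm from the axis; it runs down into a pocket in the collar. Axes as unit, not turned with the slot.
- pocket_floor (a point): Point on the axis at the height of the pocket's floor, 10 mm below collar, where the key's foot rests. The pocket spans 5.6 to 21 mm from the axis, 10 mm wide, its outer edge bevelled. Home, the key's centre is 20 mm above this, 12 to 15 mm from the axis, its top 6 mm below the shaft's top. Held by its top it cannot get there: let it go well inside the slot and it drops the rest.
- key_mid (a point): Centre of the loose steel key, 32 g: upright bar 12 mm (its x, radial in the shaft) by 8 mm (its y, across the slot) by 40 mm tall (z), the edges of both ends along x rounded by 1.5 mm. It starts upright in the stand, foot 6 mm above the bench, 26 mm standing out. Either x side may face the axis.
- stand_top (a point): Centre of the top of the fixed grey plastic stand that holds the key at the start: a block 56 x 56 x 20 mm high with a pocket 14 x 10 x 14 mm deep in its middle.
- gear_mid (a point): Centre of the loose steel gear, 17 mm above its underside, 0.3 to 0.5 kg, flat on the bench. Lower 10 mm: toothed disc 86 mm across; above, a square boss 52 x 52 x 24 mm high to grip, sides square to its x and y. Through it a 30 mm bore with a keyway 10 mm wide on its +x side, out to 22 mm from the axis. Home, it is centred on the shaft, 17 mm above collar.
- gear: The same gear, origin at the centre of its underside, axes as gear_mid.
- key: The same key, origin at the centre of its foot, axes as key_mid.
- horn_mould: Bystander: loose steel cone mould, 42 mm base, 70 mm high; origin at the centre of its underside.
- ring_cutter: Bystander: loose steel ring cutter, 60 mm diameter, 35 mm high; origin at the centre of its underside.
- cream_bowl: Bystander: loose white bowl, 80 mm diameter, 40 mm high; origin at the centre of its underside.
Not all that is in view belongs to the job. There is more than one size of the unit; the one meant has the size given above.

How it is judged:
By the outcome, as a careful person would: the job done as asked, in the order asked, and still so for the second after the job is handed in, with the robot touching nothing.
It also fails if it takes over 72 s, if anything falls off the work surface, if the arm or the gripper's body presses on something with over 40 N, if the wrist force passes 120 N, or if a joint passes its speed limit or range.

## Robot

A 7-joint arm with a two-finger parallel gripper is mounted at the origin on the work surface. World frame = base frame: x ahead of the robot, y to its left, z up, the work surface at z = 0. Lengths are in mm, angles in rad, forces in N, time in s.
With the tool pointing down it reaches from about 400 to 875 mm from the base axis. Payload 4.4 kg.
Tool frame: the origin (TCP) lies midway between the tips of the shut fingers; the grasp point (between the pads) lies 19 mm behind it; z points along the fingers, y is the line along which they close (so a half turn about z gives the same grasp; the last joint's range is limited). The gripper opens to 85 mm and grips with 20 to 120 N. Pads are 22 mm wide; open, the fingers measure 114 mm over their backs; the gripper's body (76 mm by 85 mm) begins 54 mm behind the grasp point. The pads swing forward as they close: fully open they stand 13 mm farther back than shut.
Start: joints at [1.174, 0.628, 0.038, 1.517, -0.027, 0.996, -0.02], TCP at [211.148, -614.764, 231.313] pointing down, gripper open.
Joint ranges: [-3.06, 3.06], [-0.37, 2.12], [-1.25, 1.32], [0.18, 2.47], [-1.1, 4.24], [0.23, 1.98], [-2.94, 2.94]. Speed limits (rad/s): [2.57, 2.57, 3.14, 3.14, 3.14, 3.14, 3.14].

## Interface

Orientations are given as [roll, pitch, yaw] about the fixed x, y, z axes, in that order (R = Rz(yaw) Ry(pitch) Rx(roll)).
In Python, from cell import telemetry, eyes, ctrl, finder gives the robot as it stands.
- The arm moves only by the tool move_arm, never from a script. Its argument "steps" is a list of rows, each a list of 7 numbers: the turn, a rotation vector about the world's x, y, z in degrees, then the shift along the world's x, y, z in m, then the finger opening in m, from 0 to 0.0854. A call has 1 to 5 rows; each row shifts and turns the commanded pose from where the row before left it; what a row does not reach is not made up. A row lasts 1/10 s, in which the tool goes at most 50 mm and 8.59 degrees, less where a joint would pass 70% of its speed; a pose out of reach is approached as far as the arm can. A call with a gripper value outside its range is refused whole. The fingers move at their own pace and stop on an object; the grip force is fixed at half the most. Time passes only in rows, so rows that do not move let the fingers close. It gives the time, the measured TCP pose, the force, the opening and the grip force at its end, in the units of the state.
- telemetry.read_state(): the state, without advancing time (a new reading comes with each control period).
- eyes.get_image(name): name is "side" or "top" or "wrist"; returns (picture, depth): 384x512x3 uint8, blue, green, red; 384x512 float32, mm along the optical axis (not along the pixel's ray), 0 where there is no reading.
- eyes.calibration(name): a dict with "fx", "fy", "cx", "cy" (pixels), "position" and "attitude" of the camera in the world. Camera axes: x right, y down, z forward; pixel columns grow to the right and rows downward; lengths in mm; the calibration is good to about 2 mm. A picture is of the moment at which its call begins: read the wrist's pose just before it. calibration takes no time and is no camera call; for the wrist camera it gives the pose at the moment of the call.
- ctrl.finish_job(): hands the job in; it is judged then, once.
Trained networks look in the newest picture that a camera, given by its name, has taken for a name from the list of things; names that differ only in an ending like _2 or _b are one class to them, and where a whole thing is asked for, a point or a joint stands for the part that bears it (a point fixed in the world has none). Each returns a list of dicts, best first, with "confidence" (0 to 1); they miss things now and then, are a little off and sometimes report something else, mostly with a low value. They report only what shows in the picture. A call takes as long as a camera call. They do not tell look-alikes from the thing itself.
- finder.boxes_of(camera, name): "location" ([x, y, z] in mm, in the coordinates of the camera as it stood for that picture, good to about 4 mm: the middle of the surface that is visible of it).
- finder.cut_out(camera, name): "mask" (384x512 bool, what is visible of it).
- finder.pinpoint(camera, name): "location" ([x, y, z] in mm, in the coordinates of the camera as it stood for that picture, good to about 4 mm: a listed point, or the origin of a listed thing).
The state is a dict: "clock": time; "qpos": joint angles; "qd": joint speeds; "tau": joint torques, N m; "eef_pos": TCP position; "tool_rot": TCP orientation; "force": force on the tool from outside, world axes, zero at the start; "torque": the same for the moment, N m; "width": finger opening in mm; "gripper_force": force on a finger pad.
Only numpy, scipy, OpenCV 4.12 (cv2) and the standard library are available. Lean on these libraries where they do the work, as an engineer would, in place of code of your own. Each camera call takes 0.05 s, during which the arm holds its last target. There are 200 camera calls.

## Working session

There is one attempt and no reset: what is moved stays moved. The work goes in short steps, Python scripts to look and compute and a tool call to move; the robot and the scene stay as the last step left them, time stands still between calls to the robot, and variables do not carry over. Pictures are saved under pics/ and viewed, at most 10 in all, crops included, and the job is handed in when it is done.

Besides the shell and the picture viewer there is one more tool, called after ">>>" as a command line: name --pt "numbers of a row" for each row, then --argument value for the rest. move_arm: Moves the arm, as the interface text tells. Its arguments: {"type":"object","properties":{"steps":{"type":"array"}},"required":["steps"]}

```bash
ls; mkdir -p pics; cat > h.py <<'E'
import numpy as np, cv2
from scipy.spatial.transform import Rotation as R
from cell import telemetry, eyes, ctrl, finder
def cam(n):
    c=eyes.calibration(n); return c
def rot(c):
    a=np.array(c["attitude"],float)
    return a if a.shape==(3,3) else (R.from_euler('xyz',a).as_matrix() if a.size==3 else R.from_quat(a).as_matrix())
def w(c,p): return rot(c)@np.array(p,float)+np.array(c["position"])
def cloud(c,d):
    v,u=np.mgrid[:384,:512]
    P=np.dstack([(u-c["cx"])/c["fx"]*d,(v-c["cy"])/c["fy"]*d,d])
    return P@rot(c).T+np.array(c["position"])
E
python3 - <<'E'
from h import *
s=telemetry.read_state(); print({k:np.round(v,3) for k,v in s.items()})
ims=[]
for n in("side","top"):
    c=cam(n); print(n,c)
    im,d=eyes.get_image(n); ims.append(im); np.savez(n+".npz",im=im,d=d)
    for t in["unit","collar","shaft_top","key_mid","stand_top","gear_mid","horn_mould","ring_cutter","cream_bowl"]:
        for r in finder.pinpoint(n,t)[:3]: print(t,round(r["confidence"],2),np.round(w(c,r["location"])))
    cv2.imwrite(f"pics/{n}.png",im)
E
```

```text
pics
{'clock': np.float64(0.0), 'qpos': array([ 1.174,  0.629,  0.038,  1.518, -0.027,  0.996, -0.02 ]), 'qd': array([-0.001,  0.001,  0.001,  0.001,  0.   ,  0.001,  0.   ]), 'tau': array([-1.0000e-03, -5.6339e+01,  1.2260e+00, -1.9345e+01,  1.1000e-02,
        1.1000e-02, -0.0000e+00]), 'eef_pos': array([ 210.972, -614.155,  230.429]), 'tool_rot': array([-3.14 ,  0.   ,  0.331]), 'force': array([-0.644, -0.039, -0.444]), 'torque': array([ 0.011, -0.005, -0.001]), 'gripper_force': np.float64(0.0), 'width': np.float64(85.496)}
side {'fx': 437.37886742645816, 'fy': 437.37886742645816, 'cx': 261.5472999881147, 'cy': 186.20701355050272, 'position': array([101.24486752, 662.36312489, 676.8335297 ]), 'attitude': array([-2.23128793,  0.01301867, -2.6353721 ])}
unit 0.86 [264. 295.  -1.]
unit 0.82 [490.  24.  -2.]
unit 0.64 [ 324. -178.    1.]
collar 0.71 [491.  24.  74.]
collar 0.67 [ 321. -177.   56.]
collar 0.62 [265. 293. 108.]
shaft_top 0.83 [489.  23. 117.]
shaft_top 0.69 [263. 292. 159.]
shaft_top 0.59 [ 327. -176.   84.]
key_mid 0.52 [ 521. -243.   23.]
stand_top 0.6 [480. 247.  13.
[... 310 characters left out ...]
'position': array([ 372.29043927,    7.31019191, 1236.61315164]), 'attitude': array([-3.05444982,  0.01062351, -1.56432763])}
unit 0.79 [485.  20.   4.]
unit 0.73 [ 325. -182.    0.]
unit 0.72 [262. 293.   3.]
collar 0.9 [486.  20.  82.]
collar 0.79 [263. 293. 109.]
collar 0.57 [ 323. -178.   62.]
shaft_top 0.79 [485.  22. 119.]
shaft_top 0.48 [ 325. -180.   85.]
shaft_top 0.19 [474. 244.  -3.]
key_mid 0.48 [ 519. -247.   23.]
key_mid 0.39 [ 516. -246.    3.]
stand_top 0.91 [ 519. -252.   23.]
gear_mid 0.8 [483. 244.  20.]
horn_mould 0.49 [683. 110.  -0.]
horn_mould 0.33 [482. 242.  19.]
ring_cutter 0.68 [ 681. -158.    1.]
cream_bowl 0.78 [697. -12.   4.]
cream_bowl 0.44 [ 520. -247.   23.]
```

```bash
python3 - <<'E'
from h import *
a=np.load("top.npz");im=a["im"];P=cloud(cam("top"),a["d"])
def crop(x,y,r=60):
    m=(abs(P[...,0]-x)<r)&(abs(P[...,1]-y)<r); v,u=np.where(m); return im[v.min():v.max(),u.min():u.max()],(u.min(),v.min()),m
out=[]
for n,x,y in(("unit",487,22),("key",519,-248),("gear",481,245)):
    c,o,m=crop(x,y); print(n,o,c.shape); out.append(cv2.resize(c,(260,260),interpolation=cv2.INTER_CUBIC))
    h=P[...,2]; 
    for lo,hi in((5,15),(15,25),(25,40),(40,52),(52,68),(72,86),(105,130)):
        k=m&(h>lo)&(h<hi)
        if k.sum()>8:
            q=P[k]; rc=cv2.minAreaRect(q[:,:2].astype(np.float32)); print(lo,hi,k.sum(),np.round(rc[0],1),np.round(rc[1],1),round(rc[2],1),"z",np.round(np.median(q[:,2]),1),np.round(q.mean(0),1))
cv2.imwrite("pics/crops.png",np.vstack([np.hstack(out)[:, :780], cv2.resize(im,(780,330))]))
E
```

```text
unit (np.int64(237), np.int64(160)) (50, 50, 3)
52 68 2149 [486.9  22.3] [119.8 119. ] 0.1 z 61.3 [486.6  21.7  61.3]
72 86 235 [486.6  23.1] [51.8 49. ] 0.4 z 80.8 [485.3  22.   80.3]
105 130 109 [485.8  22.6] [26.5 25. ] 0.7 z 116.8 [484.4  22.3 116.4]
key (np.int64(347), np.int64(151)) (47, 48, 3)
5 15 136 [ 519.1 -248.1] [116.9 119.1] 0.5 z 6.2 [ 518.4 -242.6    6.8]
15 25 483 [ 518.9 -246.1] [57.2 56.5] 83.9 z 20.8 [ 518.7 -245.6   20.7]
25 40 36 [ 512.9 -242.5] [61.6 44.4] 46.9 z 26.1 [ 513.6 -244.1   27.7]
40 52 18 [ 518.7 -245.3] [ 6.5 11.9] 80.0 z 46.5 [ 517.9 -245.    46.4]
gear (np.int64(148), np.int64(165)) (48, 49, 3)
5 15 458 [482.3 245.1] [118.2 116.5] 1.5 z 10.1 [480.6 242.    9.9]
15 25 59 [474.5 243.1] [72.7 74. ] 41.5 z 17.8 [476.9 236.9  18.6]
25 40 351 [480.6 244. ] [52.7 53.4] 15.3 z 34.6 [479.8 243.2  34.4]
```

View pics/crops.png

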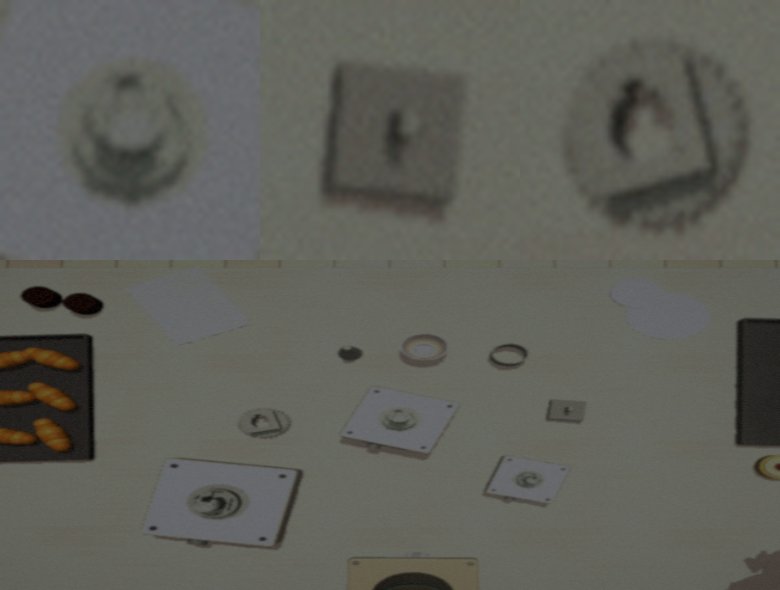

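View pics/side.png

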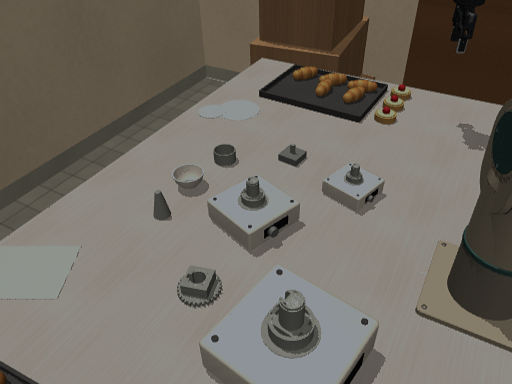

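Top crop: the unit's slot is dark at crop (127,80), near +x. The key is at (402,130) with its long side roughly along x. The gear's keyway is dark at (630,95), with the boss turned about 15°. The side view shows three units; the middle one, at pixel (253,208), is ours. Next I'll move over the key.

>>> move_arm --pt "0 0 -2.1 0.025 0.03 0 0.0854" --pt "0 0 -2.1 0.025 0.03 0 0.0854" --pt "0 0 -2.1 0.025 0.03 0 0.0854" --pt "0 0 -2.1 0.025 0.03 0 0.0854" --pt "0 0 -2.1 0.025 0.03 0 0.0854"

```text
clock: 1.5
eef_pos: [337.1, -463.5, 231.5]
tool_rot: [3.141, -0.0, 0.146]
force: [0.5, -1.3, 0.2]
width: 85.5
gripper_force: 0.0
```

>>> move_arm --pt "0 0 -2.1 0.025 0.03 0 0.0854" --pt "0 0 -2.1 0.025 0.03 0 0.0854" --pt "0 0 -2.1 0.025 0.03 0 0.0854" --pt "0 0 -2.1 0.025 0.03 0 0.0854" --pt "0 0 -2.1 0.025 0.03 0 0.0854"

```text
clock: 2.0
eef_pos: [462.1, -313.5, 231.5]
tool_rot: [3.141, -0.0, -0.037]
force: [0.3, -0.4, 0.3]
width: 85.4
gripper_force: 0.0
```

```bash
cat >> h.py <<'E'
def wrist(f):
    s=telemetry.read_state(); c=cam("wrist"); im,d=eyes.get_image("wrist"); np.savez(f+".npz",im=im,d=d,P=cloud(c,d))
    return s,c,im,cloud(c,d)
def proj(c,p):
    q=rot(c).T@(np.array(p,float)-np.array(c["position"])); return np.array([c["fx"]*q[0]/q[2]+c["cx"],c["fy"]*q[1]/q[2]+c["cy"]])
E
python3 - <<'E'
from h import *
s,c,im,P=wrist("w1"); print(s["clock"],np.round(s["eef_pos"],1),np.round(s["tool_rot"],3),s["force"])
print(np.round(c["position"]),c["attitude"],c["fx"],proj(c,[519,-246,46]),proj(c,[487,22,116]))
for t in("key_mid","stand_top"):
    for r in finder.pinpoint("wrist",t)[:2]: print(t,r["confidence"],np.round(w(c,r["location"]),1))
cv2.imwrite("pics/w1.png",im)
m=(P[...,2]>40)&(P[...,2]<54)&(np.hypot(P[...,0]-519,P[...,1]+246)<30)
print(m.sum(),cv2.minAreaRect(P[m][:,:2].astype(np.float32)),np.median(P[m],0))
m=(P[...,2]>17)&(P[...,2]<25)&(np.hypot(P[...,0]-519,P[...,1]+246)<60)
print(m.sum(),cv2.minAreaRect(P[m][:,:2].astype(np.float32)),np.median(P[m],0))
E
```

```text
2.0 [ 462.1 -313.5  231.5] [ 3.141 -0.    -0.037] [ 0.33730917 -0.43656517  0.32611688]
[ 546. -317.  374.] [ 2.81168223e+00 -3.84138778e-04 -1.60759056e+00] 291.7877520410891 [197.72311409 122.58145099] [-106.56609434  176.58834429]
stand_top 0.8 [ 525.  -247.3   16.3]
95 ((518.91357421875, -246.60975646972656), (7.982908248901367, 11.86895751953125), 84.63375854492188) [ 519.24940102 -246.88099476   45.43867598]
2180 ((518.7189331054688, -246.41046142578125), (56.291473388671875, 56.176170349121094), 83.95548248291016) [ 520.4224171  -247.83988406   19.61855376]
```

>>> move_arm --pt "0 0 -0.5 0.003 0.04 -0.008 0.0854" --pt "0 0 -0.5 0.003 0.04 -0.008 0.0854" --pt "0 0 -0.5 0.003 0.04 -0.008 0.0854" --pt "0 0 -0.5 0.003 0.04 -0.008 0.0854" --pt "0 0 -0.5 0.003 0.04 -0.008 0.0854"

```text
clock: 2.65
eef_pos: [475.9, -114.8, 191.3]
tool_rot: [3.141, -0.001, -0.082]
force: [0.6, 0.1, -0.1]
width: 85.6
gripper_force: 0.0
```

>>> move_arm --pt "0 0 -0.5 0.002 0.045 -0.006 0.0854" --pt "0 0 -0.5 0.002 0.045 -0.006 0.0854" --pt "0 0 -0.5 0.002 0.045 -0.006 0.0854" --pt "0 0 0 0 0 0 0.0854"

```text
clock: 3.05
eef_pos: [481.9, 26.6, 172.7]
tool_rot: [-3.139, 0.001, -0.096]
force: [-0.2, -0.3, -0.2]
width: 85.5
gripper_force: 0.0
```

```bash
python3 - <<'E'
from h import *
s,c,im,P=wrist("w2"); print(s["clock"],np.round(s["eef_pos"],1),np.round(s["tool_rot"],3),s["force"])
for t in("shaft_top","collar","unit"):
    for r in finder.pinpoint("wrist",t)[:2]: print(t,r["confidence"],np.round(w(c,r["location"]),1))
u,v=proj(c,[486.5,22,116]).astype(int); print(u,v)
k=70; cr=im[max(v-k,0):v+k,max(u-k,0):u+k]
cr=cv2.resize(cr,None,fx=4,fy=4,interpolation=cv2.INTER_CUBIC); cr=cv2.convertScaleAbs(cr,alpha=1.6); cv2.imwrite("pics/w2.png",cr)
for lo,hi in((56,66),(76,84),(113,120)):
    m=(P[...,2]>lo)&(P[...,2]<hi)&(np.hypot(P[...,0]-487,P[...,1]-22)<130)
    q=P[m]; print(lo,m.sum(),cv2.minAreaRect(q[:,:2].astype(np.float32)),np.round(cv2.minEnclosingCircle(q[:,:2].astype(np.float32))[0],1),np.median(q,0))
E
```

```text
3.05 [481.9  26.6 172.7] [-3.139e+00  1.000e-03 -9.600e-02] [-0.21330246 -0.29471968 -0.21002759]
shaft_top 0.93 [489.5  24.1 116.1]
shaft_top 0.57 [ 325.9 -181.1   82.5]
collar 0.92 [ 320.2 -176.9   56.5]
collar 0.57 [486.8  20.8  76.9]
unit 0.7 [485.7  22.    2.8]
unit 0.55 [ 326.3 -183.2   -1.4]
267 207
56 21772 ((487.36285400390625, 22.280799865722656), (148.18218994140625, 148.39874267578125), 70.41243743896484) [487.3  22.3] [503.81635582  22.00777294  59.60357822]
76 1266 ((489.88787841796875, 22.196582794189453), (51.27911376953125, 48.444908142089844), 86.49402618408203) [487.7  22.1] [497.53582816  19.30414726  79.53024997]
113 783 ((487.55126953125, 21.532718658447266), (26.006675720214844, 26.51139259338379), 83.89901733398438) [487.2  22.1] [486.33036436  21.55134343 115.55076082]
```

View pics/w2.png

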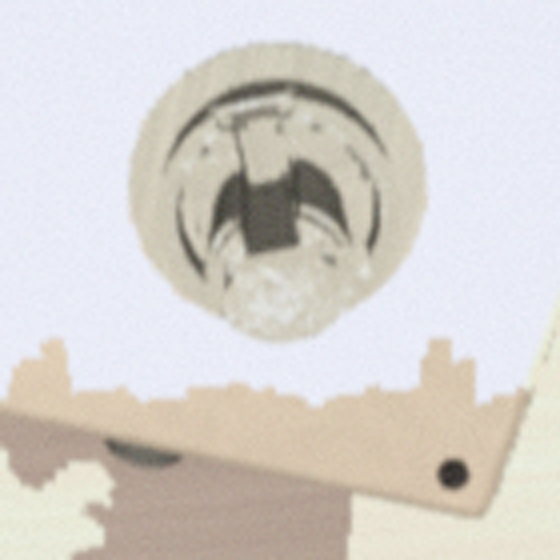

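The wrist view shows the slot clearly. Its floor edge at the shaft top runs between crop (248,252) and (300,245), and the pocket's outer end in the collar is near (235,118)–(290,103).

```bash
python3 - <<'E'
from h import *
c=cam("wrist"); a=np.load("w2.npz"); P=a["P"]; im=a["im"]
def ray(px,z):
    d=rot(c)@[(px[0]-c["cx"])/c["fx"],(px[1]-c["cy"])/c["fy"],1]; o=np.array(c["position"]); return (o+d*(z-o[2])/d[2])[:2]
f=lambda x,y:(197+(x+.5)/4-.5,137+(y+.5)/4-.5)
A=np.array([487.4,22.2])
for n,p,q,z in(("floor",(248,252),(300,245),116),("outer",(235,118),(290,103),80)):
    a_,b_=ray(f(*p),z),ray(f(*q),z); e=b_-a_; m=(a_+b_)/2-A
    print(n,a_-A,b_-A,"len",np.hypot(*e),"edge normal deg",np.degrees(np.arctan2(e[0],-e[1])),"mid dir",np.degrees(np.arctan2(m[1],m[0])),np.hypot(*m))
# silhouette fit at shaft top: rectify dark slot on z=116 plane, fit with template over angle
g=cv2.cvtColor(im,cv2.COLOR_BGR2GRAY).astype(np.float32)
best=[]
def samp(pts,z):
    uv=np.array([proj(c,[*p,z]) for p in pts],np.float32); return cv2.remap(g,uv[:,0].copy(),uv[:,1].copy(),cv2.INTER_LINEAR).ravel()
for cx in np.arange(-2,2.1,.5):
  for cy in np.arange(-2,2.1,.5):
    for th in np.arange(-45,46,1.5):
      t=np.radians(th); u=np.array([np.cos(t),np.sin(t)]); v=np.array([-u[1],u[0]]); O=A+[cx,cy]
      ins=[O+r*u+s*v for r in(6.6,8.5,10.5) for s in(-4,0,4)]; out=[O+r*u+s*v for r in(6.6,8.5) for s in(-6,6)]+[O+4.6*u+s*v for s in(-4,0,4)]
      best.append((samp(out,116).mean()-samp(ins,116).mean(),cx,cy,th))
best.sort(reverse=True); print(best[:8])
E
```

```text
floor [ 6.18139912 -3.40590268] [  6.50677697 -12.94371281] len 9.543358572614771 edge normal deg 1.9538605087313756 mid dir -52.18662447399681 10.34770190889697
outer [22.75819843 -2.25815777] [ 24.67705572 -13.86855568] len 11.767895012773941 edge normal deg 9.384477065780828 mid dir -18.776654959522308 25.050819460482593
[(np.float32(42.357933), np.float64(2.0), np.float64(-0.5), np.float64(-37.5)), (np.float32(42.162857), np.float64(1.0), np.float64(-2.0), np.float64(-31.5)), (np.float32(41.916817), np.float64(1.5), np.float64(-1.5), np.float64(-31.5)), (np.float32(41.88218), np.float64(1.0), np.float64(-2.0), np.float64(-30.0)), (np.float32(41.88098), np.float64(1.5), np.float64(-1.0), np.float64(-34.5)), (np.float32(41.835327), np.float64(2.0), np.float64(-1.0), np.float64(-34.5)), (np.float32(41.80005), np.float64(1.0), np.float64(-2.0), np.float64(-33.0)), (np.float32(41.76409), np.float64(1.5), np.float64(-2.0), np.float64(-31.5))]
```

```bash
python3 - <<'E'
from h import *
s=telemetry.read_state();c=cam("wrist"); print(s["clock"],s["eef_pos"],s["tool_rot"],c["position"],c["attitude"],proj(c,[486.5,22,116]))
a=np.load("w2.npz"); P=a["P"]
# correspondences from saved cloud
for u,v in((267,207),(259,200),(272,198),(260,165),(258,215),(275,215)): print(u,v,P[v,u].round(1))
s,c,im,P=wrist("w3"); c=cam("wrist"); print(c["position"],c["attitude"],proj(c,[486.5,22,116]))
m=abs(P[...,2]-116)<2.5
m&=np.hypot(P[...,0]-487,P[...,1]-22)<20
print(cv2.minEnclosingCircle(P[m][:,:2].astype(np.float32)),np.argwhere(m).mean(0))
E
```

```text
3.25 [482.25891867  18.17254688 173.51447155] [ 3.14047209e+00 -4.97357199e-04 -1.08106817e-01] [565.6035943    9.1729234  315.62205601] [ 2.81171085e+00 -1.25445471e-03 -1.67844299e+00] [255.36015118 209.05617054]
267 207 [487.2  22.  116.1]
259 200 [492.   27.5 112.9]
272 198 [493.9  17.8 116.3]
260 165 [510.1  25.2  78.6]
258 215 [481.8  29.2 116.7]
275 215 [480.   16.7 115.4]
[565.60278062   8.88837291 315.66317232] [ 2.81177832e+00 -1.12094702e-03 -1.67922364e+00] [255.09820048 209.09693587]
((487.4285888671875, 22.195602416992188), 13.823145866394043) [209.12734584 255.62198391]
```

```bash
python3 - <<'E'
from h import *
c=cam("wrist"); a=np.load("w3.npz"); im=a["im"];P=a["P"]
A=np.array([487.4,22.2])
xs=np.arange(-26,26,.2)
def rect(z): # rectified: col=-y, row=-x (image up=+x), 5px/mm
    G=np.array([[proj(c,[A[0]-r,A[1]-q,z]) for q in xs] for r in xs],np.float32)
    return cv2.remap(im,G[...,0],G[...,1],cv2.INTER_CUBIC)
r1,r2=rect(116),rect(80)
cv2.imwrite("pics/rect.png",cv2.convertScaleAbs(cv2.resize(np.hstack([r1,r2]),(780,390)),alpha=1.6))
g=cv2.cvtColor(r1,cv2.COLOR_BGR2GRAY).astype(np.float32); best=[]
for cx in np.arange(-1.5,1.6,.5):
  for cy in np.arange(-1.5,1.6,.5):
    for th in np.arange(-45,46,1.):
      t=np.radians(th); u=np.array([np.cos(t),np.sin(t)]); v=np.array([-u[1],u[0]]); O=np.array([cx,cy])
      f=lambda L:np.mean([g[int(round((26-p[0])*5)),int(round((26-p[1])*5))] for p in L])
      ins=[O+r*u+s*v for r in(6.6,8,9.5) for s in(-4,0,4)]; out=[O+r*u+s*v for r in(6.6,8,9.5) for s in(-6,6)]+[O+4.6*u+s*v for s in(-4,0,4)]
      best.append((f(out)-f(ins),cx,cy,th))
best.sort(reverse=True); print(np.round(best[:8],1))
E
```

```text
[[65.8  0.   0.   6. ]
 [65.6  0.5 -0.5 10. ]
 [65.6  0.   0.   5. ]
 [65.   0.5  0.   8. ]
 [64.8  0.   0.5  3. ]
 [64.8  0.   0.5  2. ]
 [64.8  0.   0.   7. ]
 [64.7  0.5  0.   6. ]]
```

View pics/rect.png

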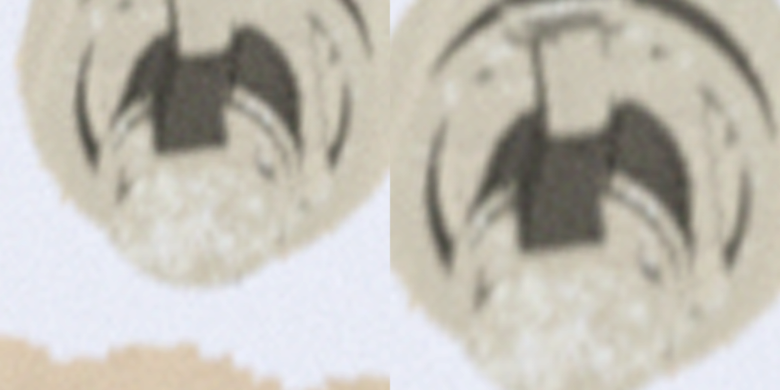

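The slot points about +5.5° from world +x and the shaft axis is at (487.4, 22.2). Next: grasp the key.

>>> move_arm --pt "0 0 0 0.006 -0.044 0 0.03" --pt "0 0 0 0.006 -0.044 0 0.03" --pt "0 0 0 0.006 -0.044 0 0.03" --pt "0 0 0 0.006 -0.044 -0.01 0.03" --pt "0 0 0 0.006 -0.044 -0.02 0.03"

```text
clock: 3.8
eef_pos: [512.7, -204.3, 144.5]
tool_rot: [3.14, -0.004, -0.109]
force: [1.0, 0.6, 0.0]
width: 30.2
gripper_force: 0.0
```

>>> move_arm --pt "0 0 0 0.0065 -0.0445 -0.03 0.03" --pt "0 0 0 0 0 -0.03 0.03" --pt "0 0 0 0 0 0 0.03" --pt "0 0 0 0 0 0 0.03"

```text
clock: 4.2
eef_pos: [517.3, -241.3, 85.6]
tool_rot: [-3.141, 0.001, -0.107]
force: [0.4, -0.5, 0.3]
width: 29.7
gripper_force: 0.0
```

```bash
python3 - <<'E'
from h import *
s=telemetry.read_state(); print(s["clock"],s["eef_pos"],s["tool_rot"],s["width"],s["qd"].round(3),s["force"])
E
```

```text
4.2 [ 517.27487942 -241.29201442   85.63515673] [-3.14085268e+00  1.36355782e-03 -1.07008090e-01] 29.740855133507093 [-0.03  -0.038 -0.005 -0.014  0.002 -0.003 -0.001] [ 0.43620529 -0.47211868  0.3406956 ]
```

>>> move_arm --pt "0 0 0 0 0 -0.015 0.03" --pt "0 0 0 0 0 0 0.03" --pt "0 0 0 0 0 0 0.03" --pt "0 0 0 0 0 0 0.03" --pt "0 0 0 0 0 0 0.03"

```text
clock: 4.7
eef_pos: [518.8, -240.9, 71.6]
tool_rot: [3.141, -0.002, -0.105]
force: [0.5, 1.1, -0.5]
width: 30.3
gripper_force: 0.0
```

>>> move_arm --pt "0 0 0 0 -0.0056 0 0.03" --pt "0 0 0 0 0 -0.015 0.03" --pt "0 0 0 0 0 -0.02 0.03" --pt "0 0 0 0 0 0 0.03" --pt "0 0 0 0 0 0 0.03"

```text
clock: 5.2
eef_pos: [517.5, -246.4, 34.8]
tool_rot: [-3.141, 0.002, -0.106]
force: [0.8, -0.4, 0.4]
width: 30.0
gripper_force: 0.0
```

>>> move_arm --pt "0 0 0 0 0 0 0.0" --pt "0 0 0 0 0 0 0.0" --pt "0 0 0 0 0 0 0.0" --pt "0 0 0 0 0 0 0.0" --pt "0 0 0 0 0 0 0.0"

```text
clock: 5.7
eef_pos: [518.7, -246.8, 36.2]
tool_rot: [3.141, -0.001, -0.106]
force: [0.7, -0.0, 4.9]
width: 5.9
gripper_force: 59.2
```

>>> move_arm --pt "0 0 0 0 0 0.01 0.0" --pt "0 0 0 0 0 0.02 0.0" --pt "0 0 0 0 0 0.03 0.0" --pt "0 0 0 0 0 0 0.0" --pt "0 0 0 0 0 0 0.0"

```text
clock: 6.2
eef_pos: [518.4, -246.6, 96.4]
tool_rot: [3.141, -0.001, -0.105]
force: [-0.5, -0.6, -1.0]
width: 5.7
gripper_force: 58.7
```

```bash
python3 - <<'E'
from h import *
s,c,im,P=wrist("w4"); print(s["eef_pos"],s["width"],s["force"])
t=s["eef_pos"]; u,v=proj(c,t).astype(int); print(u,v)
h=55; cr=im[max(v-h,0):v+h,max(u-h,0):u+h]; cr=cv2.resize(cr,(400,400),interpolation=cv2.INTER_CUBIC)
c2=cam("side"); im2,_=eyes.get_image("side"); u,v=proj(c2,t).astype(int); print(u,v); cr2=cv2.resize(im2[max(v-30,0):v+30,u-30:u+30],(400,400),interpolation=cv2.INTER_CUBIC)
cv2.imwrite("pics/w4.png",cv2.convertScaleAbs(np.hstack([cr,cr2]),alpha=1.5))
E
```

```text
[ 518.40130129 -246.56152953   96.43756587] 5.716497130800402 [-0.52540289 -0.58538193 -0.99090998]
261 254
293 127
```

View pics/w4.png

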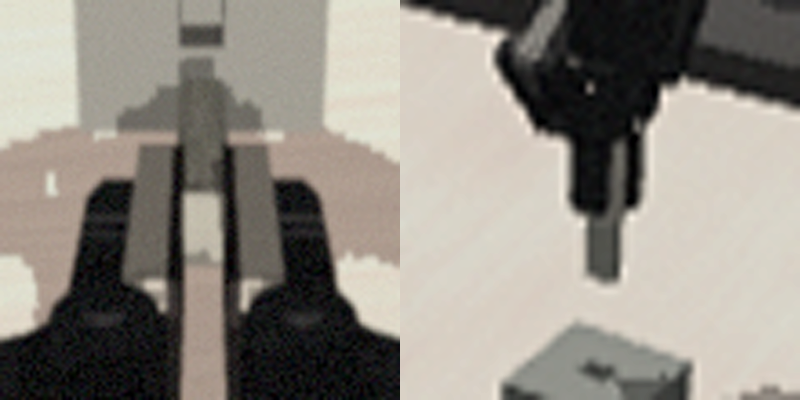

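Picture: the key hangs upright and square between the pads, foot about 30 mm below the TCP, stand empty. I'll carry it above the slot.

>>> move_arm --pt "0 0 0 0 0 0.03 0.0" --pt "0 0 2.3 -0.003 0.035 0.03 0.0" --pt "0 0 2.3 -0.003 0.045 0.01 0.0" --pt "0 0 2.3 -0.003 0.045 0 0.0" --pt "0 0 2.3 -0.003 0.045 0 0.0"

```text
clock: 6.8
eef_pos: [505.4, -74.9, 165.2]
tool_rot: [-3.141, 0.001, 0.056]
force: [0.7, 0.6, 0.4]
width: 5.8
gripper_force: 58.8
```

>>> move_arm --pt "0 0 2.3 -0.003 0.045 0 0.0" --pt "0 0 0 -0.0025 0.04 0 0.0" --pt "0 0 0 0 0.015 0 0.0" --pt "0 0 0 0 0 0 0.0" --pt "0 0 0 0 0 0 0.0"

```text
clock: 7.3
eef_pos: [500.2, 22.8, 164.9]
tool_rot: [3.141, 0.002, 0.095]
force: [0.7, -0.8, -0.2]
width: 5.4
gripper_force: 58.8
```

>>> move_arm --pt "0 0 0 0 0 0 0.0" --pt "0 0 0 0 0 0 0.0"

```text
clock: 7.5
eef_pos: [500.6, 21.8, 165.4]
tool_rot: [3.141, 0.0, 0.093]
force: [-0.6, -0.3, -0.6]
width: 5.6
gripper_force: 58.8
```

>>> move_arm --pt "0 0 0 0 0.0017 0 0.0" --pt "0 0 0 0 0 -0.01 0.0" --pt "0 0 0 0 0 -0.005 0.0" --pt "0 0 0 0 0 0 0.0" --pt "0 0 0 0 0 0 0.0"

```text
clock: 8.0
eef_pos: [500.4, 25.1, 150.2]
tool_rot: [3.142, 0.001, 0.095]
force: [0.5, -0.6, 0.4]
width: 5.9
gripper_force: 58.8
```

```bash
python3 - <<'E'
from h import *
s,c,im,P=wrist("w5"); print(s["eef_pos"],s["tool_rot"],s["force"],s["qd"].round(3))
t=s["eef_pos"]; u,v=proj(c,t+[0,0,-32]).astype(int); print(u,v)
cr=cv2.resize(im[v-55:v+55,u-55:u+55],(550,550),interpolation=cv2.INTER_CUBIC)
cv2.imwrite("pics/w5.png",cv2.convertScaleAbs(cr,alpha=1.5))
E
```

```text
[500.4345321   25.10329073 150.18900056] [3.14154876e+00 7.67441370e-04 9.50903095e-02] [ 0.51096356 -0.64773084  0.36707347] [-0.003 -0.008  0.002 -0.006 -0.001  0.     0.001]
261 228
```

View pics/w5.png

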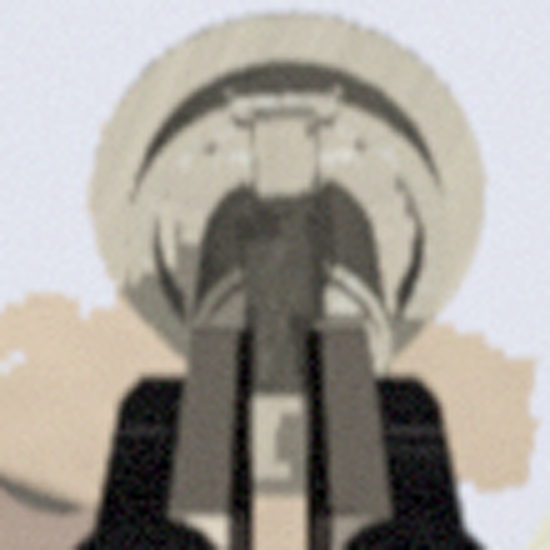

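The angle matches. The key (crop column 277) sits about 1.3 mm left of the slot (287), which agrees with TCP y reading 25.1 instead of 23.5. I'll correct that and lower gently.

>>> move_arm --pt "0 0 0 0.0004 -0.0015 0 0.0" --pt "0 0 0 0 0 0 0.0" --pt "0 0 0 0 0 -0.002 0.0" --pt "0 0 0 0 0 -0.001 0.0" --pt "0 0 0 0 0 0 0.0"

```text
clock: 8.55
eef_pos: [500.9, 23.7, 147.4]
tool_rot: [3.142, 0.0, 0.095]
force: [0.6, 0.1, -1.0]
width: 5.7
gripper_force: 58.8
```

>>> move_arm --pt "0 0 0 0 0 -0.001 0.0" --pt "0 0 0 0 0 -0.001 0.0" --pt "0 0 0 0 0 -0.001 0.0" --pt "0 0 0 0 0 0 0.0" --pt "0 0 0 0 0 0 0.0"

```text
clock: 9.05
eef_pos: [501.1, 23.7, 144.5]
tool_rot: [3.142, 0.0, 0.095]
force: [0.5, 0.5, -0.3]
width: 5.2
gripper_force: 58.8
```

>>> move_arm --pt "0 0 0 0 0 -0.001 0.0" --pt "0 0 0 0 0 -0.001 0.0" --pt "0 0 0 0 0 -0.001 0.0" --pt "0 0 0 0 0 0 0.0"

```text
clock: 9.45
eef_pos: [500.9, 23.7, 141.4]
tool_rot: [3.142, 0.0, 0.095]
force: [0.6, 0.4, -1.0]
width: 5.7
gripper_force: 58.8
```

>>> move_arm --pt "0 0 0 0 0 -0.001 0.0" --pt "0 0 0 0 0 -0.001 0.0" --pt "0 0 0 0 0 -0.001 0.0" --pt "0 0 0 0 0 0 0.0"

```text
clock: 9.85
eef_pos: [500.9, 23.7, 138.4]
tool_rot: [-3.142, 0.0, 0.095]
force: [0.6, -0.3, 0.0]
width: 5.5
gripper_force: 58.8
```

>>> move_arm --pt "0 0 0 0 0 -0.002 0.0" --pt "0 0 0 0 0 -0.002 0.0" --pt "0 0 0 0 0 -0.002 0.0" --pt "0 0 0 0 0 -0.002 0.0" --pt "0 0 0 0 0 0 0.0"

```text
clock: 10.35
eef_pos: [500.8, 23.7, 130.2]
tool_rot: [-3.142, 0.001, 0.095]
force: [0.3, 0.3, -0.5]
width: 6.2
gripper_force: 58.8
```

>>> move_arm --pt "0 0 0 0 0 -0.002 0.0" --pt "0 0 0 0 0 -0.002 0.0" --pt "0 0 0 0 0 -0.002 0.0" --pt "0 0 0 0 0 -0.002 0.0" --pt "0 0 0 0 0 0 0.0"

```text
clock: 10.85
eef_pos: [500.9, 23.6, 122.3]
tool_rot: [3.142, 0.001, 0.095]
force: [-0.9, -1.0, 0.1]
width: 5.5
gripper_force: 58.8
```

>>> move_arm --pt "0 0 0 0 0 -0.0015 0.0" --pt "0 0 0 0 0 -0.001 0.0" --pt "0 0 0 0 0 0 0.0" --pt "0 0 0 0 0 0 0.0"

```text
clock: 11.25
eef_pos: [501.1, 23.7, 120.1]
tool_rot: [-3.142, -0.0, 0.095]
force: [0.6, 0.5, -1.3]
width: 5.8
gripper_force: 58.8
```

>>> move_arm --pt "0 0 0 0 0 0 0.03" --pt "0 0 0 0 0 0 0.03" --pt "0 0 0 0 0 0 0.03" --pt "0 0 0 0 0 0 0.03" --pt "0 0 0 0 0 0 0.03"

```text
clock: 11.75
eef_pos: [501.1, 23.7, 120.1]
tool_rot: [3.142, -0.0, 0.095]
force: [-0.5, 0.1, 0.0]
width: 29.7
gripper_force: 0.0
```

>>> move_arm --pt "0 0 0 0 0 0.02 0.04" --pt "0 0 0 0 0 0.03 0.06" --pt "0 0 0 -0.01 0 0.01 0.0854" --pt "0 0 0 0 0 0 0.0854" --pt "0 0 0 0 0 0 0.0854"

```text
clock: 12.25
eef_pos: [490.4, 23.7, 179.6]
tool_rot: [-3.142, 0.001, 0.095]
force: [0.1, -0.9, -0.4]
width: 85.0
gripper_force: 0.0
```

```bash
python3 - <<'E'
from h import *
s,c,im,P=wrist("w6"); print(s["clock"],s["eef_pos"],s["tool_rot"],s["force"],s["qd"].round(3))
u,v=proj(c,[495,22,110]).astype(int); print(u,v)
cv2.imwrite("pics/w6.png",cv2.convertScaleAbs(cv2.resize(im[v-45:v+45,u-45:u+45],(540,540),interpolation=cv2.INTER_CUBIC),alpha=1.5))
d=P-np.array([487.4,22.2,0]); t=np.radians(5.5); r=d[...,0]*np.cos(t)+d[...,1]*np.sin(t); q=-d[...,0]*np.sin(t)+d[...,1]*np.cos(t)
for lo in range(0,27,2):
    m=(abs(q)<3)&(r>=lo)&(r<lo+2); print(lo,m.sum(),P[m][:,2].round(0).tolist()[:14] if m.sum() else "")
for k in[finder.pinpoint("wrist","key_mid")]:
    for x in k[:2]: print(x["confidence"],w(c,x["location"]))
E
```

```text
12.25 [490.377646    23.70003945 179.64623871] [-3.14152101e+00  6.64999437e-04  9.52379930e-02] [ 0.12376417 -0.93968089 -0.40612953] [ 0.003  0.021 -0.001 -0.005 -0.    -0.002  0.   ]
263 202
0 19 [116.0, 116.0, 115.0, 116.0, 115.0, 116.0, 115.0, 116.0, 116.0, 115.0, 115.0, 116.0, 116.0, 115.0]
2 21 [114.0, 115.0, 115.0, 115.0, 115.0, 116.0, 117.0, 115.0, 116.0, 116.0, 115.0, 117.0, 115.0, 116.0]
4 52 [105.0, 106.0, 106.0, 105.0, 105.0, 106.0, 106.0, 106.0, 108.0, 107.0, 107.0, 107.0, 108.0, 107.0]
6 7 [109.0, 109.0, 109.0, 110.0, 110.0, 110.0, 110.0]
8 22 [109.0, 109.0, 109.0, 109.0, 109.0, 110.0, 110.0, 109.0, 109.0, 110.0, 110.0, 110.0, 109.0, 109.0]
10 20 [108.0, 110.0, 110.0, 109.0, 109.0, 109.0, 110.0, 110.0, 109.0, 110.0, 110.0, 109.0, 110.0, 110.0]
12 273 [109.0, 109.0, 109.0, 109.0, 110.0, 109.0, 110.0, 110.0, 109.0, 109.0, 111.0, 110.0, 109.0, 110.0]
14 453 [109.0, 109.0, 109.0, 109.0, 109.0, 109.0, 110.0, 110.0, 109.0, 109.0, 109.0, 109.0, 109.0, 109.0]
16 19 [111.0, 110.0, 109.0, 110.0, 111.0, 110.0, 110.0, 109.0, 110.0, 109.0, 109.0, 110.0, 109.0, 109.0]
18 112 [71.0, 71.0, 72.0, 72.0, 72.0, 72.0, 73.0, 76.0, 74.0, 76.0, 75.0, 75.0, 75.0, 77.0]
20 7 [76.0, 78.0, 77.0, 76.0, 76.0, 77.0, 77.0]
22 14 [79.0, 78.0, 79.0, 79.0, 79.0, 79.0, 78.0, 78.0, 79.0, 77.0, 78.0, 78.0, 78.0, 79.0]
24 46 [59.0, 61.0, 61.0, 62.0, 61.0, 60.0, 65.0, 65.0, 65.0, 65.0, 65.0, 65.0, 70.0, 69.0]
26 13 [60.0, 61.0, 59.0, 62.0, 61.0, 60.0, 60.0, 61.0, 60.0, 61.0, 60.0, 61.0, 61.0]
0.85 [501.79825354  28.70627792  89.4595317 ]
```

View pics/w6.png

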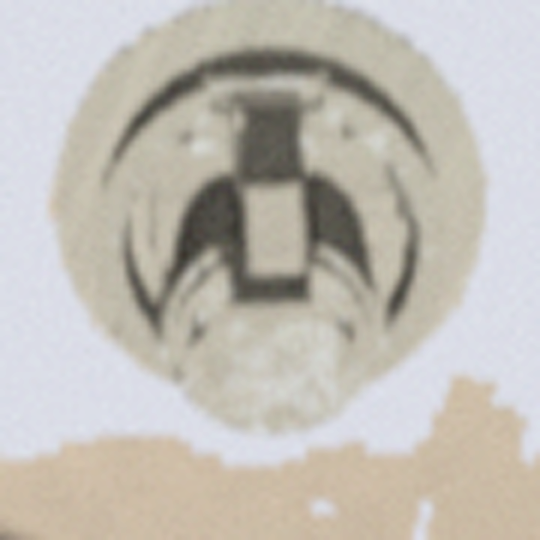

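The key is home: crop shows its top at (275,230) inside the slot, top height about 110 as required, radial extent 6.5–18 mm. Next, the gear.

>>> move_arm --pt "0 0 0 -0.002 0.043 0 0.0854" --pt "0 0 0 -0.002 0.043 0 0.0854" --pt "0 0 0 -0.002 0.043 0 0.0854" --pt "0 0 0 -0.002 0.043 -0.02 0.0854" --pt "0 0 0 -0.002 0.043 -0.03 0.0854"

```text
clock: 12.85
eef_pos: [481.9, 239.1, 131.1]
tool_rot: [-3.14, -0.002, 0.095]
force: [1.1, 1.1, 0.3]
width: 85.3
gripper_force: 0.0
```

>>> move_arm --pt "0 0 0 0 0 0 0.0854" --pt "0 0 0 0 0 0 0.0854" --pt "0 0 0 0 0 0 0.0854" --pt "0 0 0 0 0 0 0.0854"

```text
clock: 13.25
eef_pos: [481.9, 234.9, 131.9]
tool_rot: [3.141, -0.001, 0.092]
force: [0.2, -0.0, 0.6]
width: 85.1
gripper_force: 0.0
```

```bash
python3 - <<'E'
from h import *
P=np.load("w6.npz")["P"]; d=P[...,:2]-[487.4,22.2]; t=np.radians(5.5); r=d@[np.cos(t),np.sin(t)]; q=d@[-np.sin(t),np.cos(t)]
m=(abs(P[...,2]-109.7)<1.6)&(r>7)&(r<19)&(abs(q)<7); print("key",cv2.minAreaRect(P[m][:,:2].astype(np.float32)),P[m].mean(0))
s,c,im,P=wrist("w7"); print(s["clock"],s["eef_pos"],s["tool_rot"],s["force"],s["qd"].round(3))
m=(P[...,2]>30)&(P[...,2]<38)&(np.hypot(P[...,0]-480,P[...,1]-244)<50); Q=P[m][:,:2].astype(np.float32)
rc=cv2.minAreaRect(Q); print("boss",rc,np.median(P[m],0))
m=(P[...,2]>7)&(P[...,2]<13)&(np.hypot(P[...,0]-480,P[...,1]-244)<60); print("disc",cv2.minEnclosingCircle(P[m][:,:2].astype(np.float32)))
for x in finder.pinpoint("wrist","gear_mid")[:2]: print(x["confidence"],w(c,x["location"]))
A=np.array(rc[0]); xs=np.arange(-48,48,.25)
G=np.array([[proj(c,[A[0]-a,A[1]-b,34]) for b in xs] for a in xs],np.float32)
cv2.imwrite("pics/w7.png",cv2.convertScaleAbs(cv2.resize(cv2.remap(im,G[...,0],G[...,1],cv2.INTER_CUBIC),(576,576)),alpha=1.5))
E
```

```text
key ((500.5238952636719, 23.669822692871094), (11.572531700134277, 13.153104782104492), 5.104255676269531) [500.53305217  23.05996808 109.47237585]
13.25 [481.92212494 234.89615856 131.91894045] [ 3.14095598e+00 -8.11381803e-04  9.23315065e-02] [ 0.23629726 -0.03333333  0.59657714] [ 0.001 -0.007 -0.004 -0.001 -0.002 -0.001 -0.001]
boss ((481.49365234375, 244.0425262451172), (52.62328338623047, 52.138912200927734), 15.493722915649414) [481.98086233 242.78896092  33.59389887]
disc ((481.28533935546875, 243.93942260742188), 43.25004577636719)
0.63 [482.89627584 241.32194542  18.05137549]
```

View pics/w7.png

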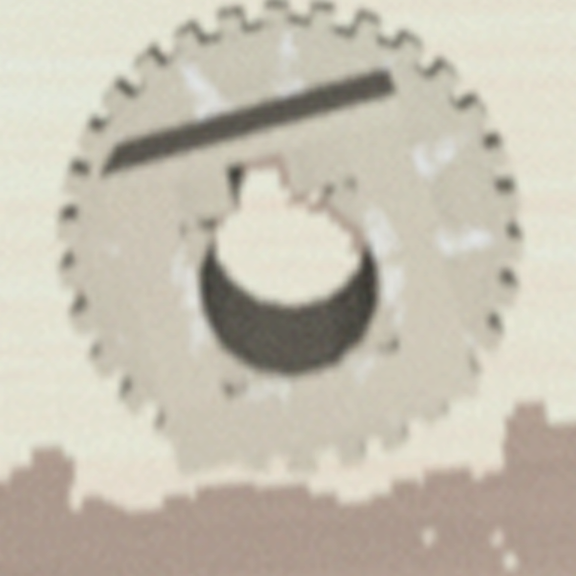

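The rectified view shows the gear boss up, turned +15.5°, its keyway at (260,185) on the upper-left side. So gear +x is at +15.5° and its centre is (481.4, 244.0).

>>> move_arm --pt "0 0 5.1 -0.0004 0.009 -0.02 0.0854" --pt "0 0 5.1 0 0 -0.03 0.0854" --pt "0 0 0 0 0 -0.02 0.0854" --pt "0 0 0 0 0 0 0.0854" --pt "0 0 0 0 0 0 0.0854"

```text
clock: 13.85
eef_pos: [481.2, 245.1, 62.0]
tool_rot: [3.141, -0.0, 0.272]
force: [1.0, 0.5, -0.0]
width: 85.5
gripper_force: 0.0
```

>>> move_arm --pt "0 0 0 0 0 0 0.0854" --pt "0 0 0 0 0 0 0.0854"

```text
clock: 14.05
eef_pos: [481.7, 246.0, 62.8]
tool_rot: [-3.141, -0.002, 0.273]
force: [0.4, -0.2, 0.2]
width: 85.3
gripper_force: 0.0
```

>>> move_arm --pt "0 0 0 -0.0002 -0.002 -0.02 0.0854" --pt "0 0 0 0 0 -0.02 0.0854" --pt "0 0 0 0 0 -0.009 0.0854" --pt "0 0 0 0 0 0 0.0854" --pt "0 0 0 0 0 0 0.0854"

```text
clock: 14.55
eef_pos: [481.0, 243.9, 13.1]
tool_rot: [-3.141, -0.001, 0.273]
force: [0.0, 0.5, 0.8]
width: 85.8
gripper_force: 0.0
```

>>> move_arm --pt "0 0 0 0 0 0 0.06" --pt "0 0 0 0 0 0 0.05" --pt "0 0 0 0 0 0 0.04" --pt "0 0 0 0 0 0 0.04" --pt "0 0 0 0 0 0 0.04"

```text
clock: 15.05
eef_pos: [481.0, 244.0, 13.5]
tool_rot: [-3.141, -0.001, 0.273]
force: [-1.0, -0.1, 5.4]
width: 50.7
gripper_force: 63.4
```

>>> move_arm --pt "0 0 0 0 0 0 0.04" --pt "0 0 0 0 0 0 0.04" --pt "0 0 0 0 0 0 0.04"

```text
clock: 15.35
eef_pos: [481.0, 244.0, 13.5]
tool_rot: [-3.141, -0.001, 0.273]
force: [-0.7, 0.6, 5.9]
width: 50.9
gripper_force: 63.4
```

>>> move_arm --pt "0 0 0 0 0 0.01 0.04" --pt "0 0 0 0 0 0.03 0.04" --pt "0 0 0 0 0 0.04 0.04" --pt "0 0 0 0 0 0.04 0.04" --pt "0 0 0 0 0 0.02 0.04"

```text
clock: 15.85
eef_pos: [481.5, 244.0, 155.9]
tool_rot: [-3.141, -0.004, 0.273]
force: [0.4, 0.6, -4.1]
width: 50.9
gripper_force: 64.8
```

>>> move_arm --pt "0 0 -2 0.001 -0.03 0 0.04" --pt "0 0 -2 0.001 -0.04 0 0.04" --pt "0 0 -2 0.001 -0.04 0 0.04" --pt "0 0 -2 0.001 -0.04 0 0.04" --pt "0 0 -2.2 0.001 -0.04 0 0.04"

```text
clock: 16.35
eef_pos: [484.7, 52.1, 152.7]
tool_rot: [3.142, 0.001, 0.094]
force: [1.1, -0.3, -5.7]
width: 50.5
gripper_force: 64.6
```

>>> move_arm --pt "0 0 0 0.001 -0.02 0 0.04" --pt "0 0 0 0 -0.01 0 0.04" --pt "0 0 0 0 0 0 0.04" --pt "0 0 0 0 0 0 0.04" --pt "0 0 0 0 0 0 0.04"

```text
clock: 16.85
eef_pos: [486.5, 25.7, 152.5]
tool_rot: [-3.141, -0.0, 0.098]
force: [-0.4, 0.8, -4.7]
width: 50.7
gripper_force: 64.6
```

>>> move_arm --pt "0 0 0 0 0 0 0.04" --pt "0 0 0 0 0 0 0.04"

```text
clock: 17.05
eef_pos: [486.5, 24.6, 152.4]
tool_rot: [-3.141, 0.0, 0.097]
force: [-0.2, 0.1, -4.8]
width: 50.6
gripper_force: 64.6
```

>>> move_arm --pt "0 0 0 0.0005 -0.0023 -0.01 0.04" --pt "0 0 0 0 0 0 0.04" --pt "0 0 0 0 0 0 0.04" --pt "0 0 0 0 0 0 0.04" --pt "0 0 0 0 0 0 0.04"

```text
clock: 17.55
eef_pos: [487.2, 21.3, 142.5]
tool_rot: [-3.142, -0.0, 0.095]
force: [-0.4, 0.0, -5.0]
width: 50.2
gripper_force: 64.5
```

```bash
python3 - <<'E'
from h import *
s,c,im,P=wrist("w8"); e=s["eef_pos"]; print(e,s["tool_rot"],s["force"])
zt=e[2]+20.5
m=(abs(P[...,2]-zt)<4)&(np.hypot(P[...,0]-e[0],P[...,1]-e[1])<45); print(m.sum(),cv2.minAreaRect(P[m][:,:2].astype(np.float32)) if m.sum() else 0)
m=(abs(P[...,2]-zt+24)<4)&(np.hypot(P[...,0]-e[0],P[...,1]-e[1])<50); print(m.sum(),cv2.minEnclosingCircle(P[m][:,:2].astype(np.float32)) if m.sum() else 0)
xs=np.arange(-40,40,.25)
u,v=proj(c,[487,22,zt]).astype(int); print(u,v)
cv2.imwrite("pics/w8.png",cv2.convertScaleAbs(cv2.resize(im[max(v-110,0):v+110,max(u-110,0):u+110],None,fx=2.6,fy=2.6,interpolation=cv2.INTER_CUBIC),alpha=1.5))
E
```

```text
[487.19038354  21.34476475 142.54176265] [-3.14156824e+00 -2.68633968e-04  9.50455933e-02] [-0.39552674  0.04295988 -4.97578964]
8026 ((487.8417663574219, 21.14504051208496), (53.60712432861328, 78.34315490722656), 5.570765018463135)
4551 ((488.75531005859375, 21.011125564575195), 43.050315856933594)
259 276
```

View pics/w8.png

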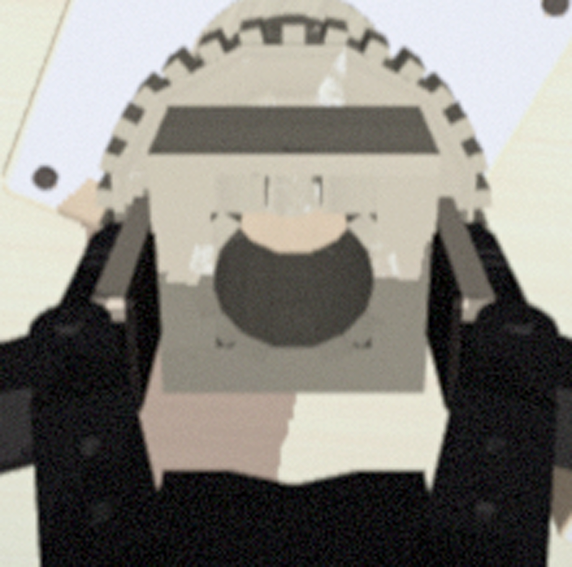

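The gear hangs level and square in the grip, its bore at (293,280), angle 5.5° as wanted. It is 0.9 mm short in y, so I'll correct that and feel down.

>>> move_arm --pt "0 0 0 -0.0003 0.0009 -0.004 0.04" --pt "0 0 0 0 0 -0.004 0.04" --pt "0 0 0 0 0 -0.003 0.04" --pt "0 0 0 0 0 0 0.04" --pt "0 0 0 0 0 0 0.04"

```text
clock: 18.1
eef_pos: [486.7, 22.2, 131.3]
tool_rot: [3.142, 0.0, 0.095]
force: [0.2, -0.3, -4.7]
width: 50.9
gripper_force: 64.6
```

>>> move_arm --pt "0 0 0 0 0 -0.001 0.04" --pt "0 0 0 0 0 -0.001 0.04" --pt "0 0 0 0 0 -0.001 0.04" --pt "0 0 0 0 0 0 0.04"

```text
clock: 18.5
eef_pos: [486.7, 22.3, 128.4]
tool_rot: [3.142, 0.0, 0.095]
force: [1.0, -0.7, -4.9]
width: 50.6
gripper_force: 64.6
```

>>> move_arm --pt "0 0 0 0.0002 0 -0.001 0.04" --pt "0 0 0 0 0 -0.001 0.04" --pt "0 0 0 0 0 -0.001 0.04" --pt "0 0 0 0 0 0 0.04"

```text
clock: 18.9
eef_pos: [486.9, 22.3, 125.3]
tool_rot: [3.142, 0.0, 0.095]
force: [-0.1, 0.6, -4.9]
width: 51.2
gripper_force: 64.6
```

>>> move_arm --pt "0 0 0 0 0 -0.001 0.04" --pt "0 0 0 0 0 -0.001 0.04" --pt "0 0 0 0 0 0 0.04"

```text
clock: 19.2
eef_pos: [486.8, 22.3, 123.3]
tool_rot: [-3.142, 0.0, 0.095]
force: [0.5, 0.0, -5.1]
width: 50.5
gripper_force: 64.6
```

>>> move_arm --pt "0 0 0 0 0 -0.001 0.04" --pt "0 0 0 0 0 -0.001 0.04" --pt "0 0 0 0 0 0 0.04"

```text
clock: 19.5
eef_pos: [486.9, 22.3, 121.3]
tool_rot: [-3.142, 0.0, 0.095]
force: [-1.3, -0.2, -4.8]
width: 50.9
gripper_force: 64.6
```

>>> move_arm --pt "0 0 0 0 0 -0.001 0.04" --pt "0 0 0 0 0 -0.001 0.04" --pt "0 0 0 0 0 0 0.04"

```text
clock: 19.8
eef_pos: [486.8, 22.2, 119.3]
tool_rot: [3.142, 0.0, 0.095]
force: [-0.7, 1.2, -4.7]
width: 50.7
gripper_force: 64.6
```

Underside is at 105.8, past the key top, with no resistance. I'll go on down.

>>> move_arm --pt "0 0 0 0 0 -0.002 0.04" --pt "0 0 0 0 0 -0.002 0.04" --pt "0 0 0 0 0 -0.002 0.04" --pt "0 0 0 0 0 -0.002 0.04" --pt "0 0 0 0 0 0 0.04"

```text
clock: 20.3
eef_pos: [486.7, 22.2, 111.1]
tool_rot: [-3.142, 0.001, 0.095]
force: [-1.0, -0.1, -4.5]
width: 50.4
gripper_force: 64.6
```

>>> move_arm --pt "0 0 0 0 0 -0.002 0.04" --pt "0 0 0 0 0 -0.002 0.04" --pt "0 0 0 0 0 -0.002 0.04" --pt "0 0 0 0 0 -0.002 0.04" --pt "0 0 0 0 0 0 0.04"

```text
clock: 20.8
eef_pos: [486.7, 22.2, 103.2]
tool_rot: [3.142, 0.001, 0.095]
force: [-0.3, 0.3, -5.0]
width: 50.6
gripper_force: 64.6
```

>>> move_arm --pt "0 0 0 0 0 -0.002 0.04" --pt "0 0 0 0 0 -0.002 0.04" --pt "0 0 0 0 0 -0.002 0.04" --pt "0 0 0 0 0 0 0.04"

```text
clock: 21.2
eef_pos: [486.8, 22.3, 97.2]
tool_rot: [-3.142, 0.001, 0.095]
force: [-0.4, 0.1, -4.9]
width: 50.2
gripper_force: 64.6
```

>>> move_arm --pt "0 0 0 0 0 -0.001 0.04" --pt "0 0 0 0 0 -0.001 0.04" --pt "0 0 0 0 0 0 0.04"

```text
clock: 21.5
eef_pos: [486.9, 22.3, 95.4]
tool_rot: [-3.142, 0.0, 0.095]
force: [-0.7, -0.1, -4.1]
width: 50.7
gripper_force: 64.6
```

>>> move_arm --pt "0 0 0 0 0 -0.001 0.04" --pt "0 0 0 0 0 -0.0005 0.04" --pt "0 0 0 0 0 0 0.04"

```text
clock: 21.8
eef_pos: [486.9, 22.3, 93.9]
tool_rot: [-3.142, 0.0, 0.095]
force: [0.0, -0.0, -4.6]
width: 50.9
gripper_force: 64.6
```

>>> move_arm --pt "0 0 0 0 0 -0.0005 0.04" --pt "0 0 0 0 0 0 0.04" --pt "0 0 0 0 0 0 0.04"

```text
clock: 22.1
eef_pos: [487.0, 22.2, 93.5]
tool_rot: [3.142, -0.0, 0.095]
force: [0.7, -0.2, -4.0]
width: 50.8
gripper_force: 64.8
```

>>> move_arm --pt "0 0 0 0 0 -0.0005 0.04" --pt "0 0 0 0 0 -0.0005 0.04" --pt "0 0 0 0 0 0 0.04"

```text
clock: 22.4
eef_pos: [487.1, 22.3, 92.9]
tool_rot: [-3.142, -0.0, 0.095]
force: [-0.5, 0.6, 3.2]
width: 50.7
gripper_force: 65.4
```

>>> move_arm --pt "0 0 0 0 0 -0.0005 0.04" --pt "0 0 0 0 0 0 0.04"

```text
clock: 22.6
eef_pos: [487.0, 22.3, 92.4]
tool_rot: [-3.142, -0.0, 0.095]
force: [-1.4, 0.1, 6.9]
width: 50.6
gripper_force: 65.8
```

>>> move_arm --pt "0 0 0 0 0 -0.0005 0.04" --pt "0 0 0 0 0 -0.0004 0.04" --pt "0 0 0 0 0 0 0.04" --pt "0 0 0 0 0 0 0.04" --pt "0 0 0 0 0 0 0.04"

```text
clock: 23.1
eef_pos: [487.1, 22.3, 91.9]
tool_rot: [-3.142, -0.001, 0.095]
force: [-2.2, 0.5, 10.2]
width: 50.3
gripper_force: 66.3
```

>>> move_arm --pt "0 0 0 0 0 0 0.04" --pt "0 0 0 0 0 0 0.04" --pt "0 0 0 0 0 0 0.04" --pt "0 0 0 0 0 0 0.04"

```text
clock: 23.5
eef_pos: [487.1, 22.3, 91.9]
tool_rot: [-3.142, -0.001, 0.095]
force: [-2.3, 0.3, 9.6]
width: 50.6
gripper_force: 66.3
```

>>> move_arm --pt "0 0 0 0 0 -0.0005 0.04" --pt "0 0 0 0 0 0 0.04" --pt "0 0 0 0 0 0 0.04" --pt "0 0 0 0 0 0 0.04" --pt "0 0 0 0 0 0 0.04"

```text
clock: 24.0
eef_pos: [487.1, 22.3, 91.6]
tool_rot: [-3.142, -0.001, 0.095]
force: [-3.3, -0.1, 12.5]
width: 50.8
gripper_force: 66.6
```

>>> move_arm --pt "0 0 0 0 0 0 0.04" --pt "0 0 0 0 0 0 0.04" --pt "0 0 0 0 0 0 0.04" --pt "0 0 0 0 0 0 0.04"

```text
clock: 24.4
eef_pos: [487.1, 22.2, 91.6]
tool_rot: [-3.142, -0.001, 0.095]
force: [-3.3, -0.1, 12.0]
width: 50.9
gripper_force: 66.6
```

>>> move_arm --pt "0 0 0 0 0 0.001 0.04" --pt "0 0 0 0 0 0.001 0.04" --pt "0 0 0 0 0 0.0004 0.04" --pt "0 0 0 0 0 0 0.04" --pt "0 0 0 0 0 0 0.04"

```text
clock: 24.9
eef_pos: [487.0, 22.2, 92.9]
tool_rot: [3.142, -0.0, 0.095]
force: [-1.6, 1.0, 2.6]
width: 50.6
gripper_force: 65.5
```

>>> move_arm --pt "0 0 0 0 0 0 0.06" --pt "0 0 0 0 0 0 0.07" --pt "0 0 0 0 0 0 0.08" --pt "0 0 0 0 0 0 0.0854" --pt "0 0 0 0 0 0 0.0854"

```text
clock: 25.4
eef_pos: [487.0, 22.3, 92.9]
tool_rot: [3.142, -0.0, 0.095]
force: [0.2, 0.1, -0.5]
width: 85.6
gripper_force: 0.0
```

>>> move_arm --pt "0 0 0 0 0 0.02 0.0854" --pt "0 0 0 0 0 0.03 0.0854" --pt "0 0 0 0 0 0.04 0.0854" --pt "0 0 0 0 0 0 0.0854" --pt "0 0 0 0 0 0 0.0854"

```text
clock: 25.9
eef_pos: [487.4, 22.3, 183.7]
tool_rot: [-3.142, -0.002, 0.095]
force: [-0.4, -0.8, -0.7]
width: 85.5
gripper_force: 0.0
```

```bash
python3 - <<'E'
from h import *
eyes.get_image("wrist");eyes.get_image("wrist");eyes.get_image("wrist")
s,c,im,P=wrist("w9"); e=s["eef_pos"]; print(s["clock"],e,s["tool_rot"],s["force"])
r=np.hypot(P[...,0]-487.4,P[...,1]-22.2)
for a,b,n in((112.5,118,"boss/shaft"),(87,93,"disc")):
    m=(P[...,2]>a)&(P[...,2]<b)&(r<48); print(n,m.sum(),cv2.minAreaRect(P[m][:,:2].astype(np.float32)),np.median(P[m][:,2]))
m=(P[...,2]>100)&(r>18)&(r<25); print("boss top z",np.median(P[m][:,2]),"shaft z",np.median(P[r<9][:,2]))
for q in range(0,360,45):
    t=np.radians(q); m=(np.hypot(P[...,0]-487.4-36*np.cos(t),P[...,1]-22.2-36*np.sin(t))<3); print(q,m.sum(),np.round(np.median(P[m][:,2]),1) if m.sum() else "",end="; ")
u,v=proj(c,[487.4,22.2,110]).astype(int)
cv2.imwrite("pics/w9.png",cv2.convertScaleAbs(cv2.resize(im[v-75:v+75,u-75:u+75],(600,600),interpolation=cv2.INTER_CUBIC),alpha=1.5))
E
```

```text
26.05 [486.00860199  22.22144404 181.92070829] [-3.14158616e+00  2.31860998e-03  9.52929520e-02] [-1.17204643 -0.19811783 -0.08566272]
boss/shaft 3483 ((487.6956787109375, 22.046804428100586), (52.49928283691406, 52.00625991821289), 5.547022342681885) 113.6188452582443
disc 2578 ((487.8526611328125, 22.001201629638672), (85.72612762451172, 84.98786926269531), 61.999637603759766) 89.29001760529263
boss top z 114.09106056398785 shaft z 115.35747841524383
0 59 89.4; 45 98 94.2; 90 51 89.4; 135 14 89.7; 180 2 89.8; 225 6 113.7; 270 34 89.4; 315 33 90.1;
```

View pics/w9.png

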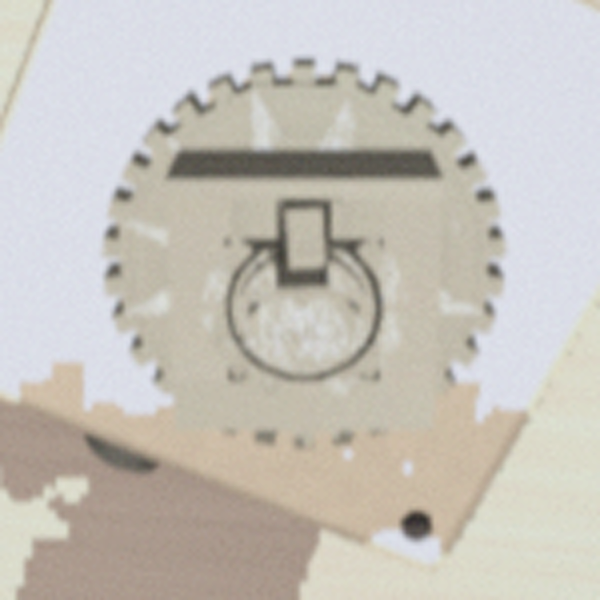

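The picture shows the gear seated flush and level: boss top 114, disc top 90, centred on the shaft. The key stands in slot and keyway at (303,240), and the hand is clear.

```bash
python3 -c "
from h import *
print(ctrl.finish_job())"
```

```text
the job is handed in; nothing more can be done
None
```

The drive is back together and handed in at about 26 s. The key is fully home and the gear is flush on the collar, with the hand clear. The bedding press was held for over half a second at about 12 N from the hand, about 17 N on the collar with the gear's weight.

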